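Lay out the bearing caps on the parts tray

ROBOT

A 6-joint arm with a two-finger parallel gripper is mounted at the origin on the work surface. World frame = base frame: x ahead of the robot, y to its left, z up, the work surface at z = 0. Lengths are in mm, angles in rad, forces in N, time in s.
With the tool pointing down it reaches from about 350 to 875 mm from the base axis. Payload 4.2 kg.
Tool frame: the origin (TCP) lies on the mounting face of the last link; the fingertips stand 173 mm ahead of it and the grasp point (between the pads) lies 155 mm ahead of it (tcp_to_grasp is the distance from the TCP to the grasp point, in mm); z points along the fingers, y is the direction in which the jaws open and shut (so a half turn about z gives the same grasp; the last joint's range is limited). The gripper opens to 85 mm and grips with 20 to 120 N. Pads are 22 mm wide; open, the fingers measure 114 mm over their backs; the gripper's body (76 mm by 85 mm) begins 54 mm behind the grasp point. The pads swing forward as they close: fully open they stand 13 mm farther back than shut.
Start: joints at [1.478, 0.385, 0.008, 0, -1.194, -0.259], TCP at [215.335, 586.712, 404.712] pointing down, gripper open.
Joint ranges: [-3.14, 3.14], [-1.21, 2.06], [-1.07, 1.41], [-3.16, 2.05], [-2.99, -0.16], [-3.1, 3.1]. Speed limits (rad/s): [2.79, 2.79, 3.14, 3.14, 3.14, 3.14].

INTERFACE

Orientations are given as a unit quaternion [x, y, z, w].
In Python, from bench import * gives the robot as it stands. The module is installed in compiled form; this text tells all that it offers.
- The arm moves only by the tool apply_moves, never from a script. Its arguments are lists of equal length, an entry for each row: "fingers": the closure, from 0 (fully open) to 1 (shut); "dp": the shift along the world's x, y, z in cm, a list of three; "yaw": the turn about the world's z in degrees. A call has 1 to 10 rows; each row is the pose to reach, as a shift and turn from the pose measured when the call began; what a row does not reach only later rows make up. A row lasts 1/10 s, in which the tool goes at most 50 mm and 8.59 degrees, less where a joint would pass 70% of its speed; a pose out of reach is approached as far as the arm can. A call with a gripper value outside its range is refused whole. The fingers move at their own pace and stop on an object; the grip force is fixed at half the most. Time passes only in rows, so rows that repeat a pose let the fingers close. It gives the time, the measured TCP pose, the force and the opening at its end, in the units of the state.
- read_state(): the state, without advancing time (a new reading comes with each control period).
- get_image(name): name is "scene" or "top" or "wrist"; returns a dict with "color" (400x640x3 uint8, blue, green, red), "mtx" (3x3 intrinsics, pixels), "camera_from_world" (4x4, takes a point from world to camera coordinates); the wrist camera has in their place "tool_from_camera" (4x4, takes a point from camera to tool coordinates, whose origin is the TCP and whose axes are the flange's). Camera axes: x right, y down, z forward; pixel columns grow to the right and rows downward; lengths in mm; the calibration is good to about 2 mm. The wrist camera is an equidistant fisheye: a pixel r from the principal point sees the ray r / f radians off the axis. A picture is of the moment at which its call begins: read the wrist's pose just before it. There is no depth.
- job_done(): hands the job in, once; it reports no verdict.
The state is a dict: "clock": time; "joints": joint angles; "joint_vel": joint speeds; "joint_efforts": joint torques, N m; "position": TCP position; "ee_rot": TCP orientation; "contact_force": force on the tool from outside, world axes, zero at the start; "wrist_torque": the same for the moment, N m; "gripper_width": finger opening in mm.
Only numpy, scipy, OpenCV 4.12 (cv2) and the standard library are available. Lean on these libraries where they do the work, as an engineer would, in place of code of your own. Each camera call takes 0.05 s, during which the arm holds its last target. There are 200 camera calls.

TASK

Lay out the bearing caps in neat rows on the parts tray: each one in the middle of the place painted in its own colour, square with it and standing flat on its two feet with the arch down; the yellow one is already there and must still be so at the end. The one that lies upside down on the bench has to be turned over for it. Set the caps down without dropping them, and leave the spray can, spanner and screwdriver where they are.

Things in the scene. Friction and masses are not known exactly. Their poses are not given: they have to be found in the camera images.
- tray: Shallow parts tray fixed to the bench: 200 (x) by 180 (y) mm, dark rubber floor 6 mm above the bench, aluminium rim 12 mm high and 4 mm thick. Origin: centre of its underside. Four places in two rows of two, each a painted frame 78 (x) by 40 (y) mm round a dark 64 by 26 mm middle, centred at (x, y): red (-44, 33), yellow (44, 33), blue (-44, -33), green (44, -33) mm.
- place_red (a point): Centre of the red place on the tray, on the floor surface (6 mm above the bench); x along the place's long side (78 mm), z up.
- place_yellow (a point): Centre of the yellow place on the tray, on the floor surface (6 mm above the bench); x along the place's long side (78 mm), z up.
- place_blue (a point): Centre of the blue place on the tray, on the floor surface (6 mm above the bench); x along the place's long side (78 mm), z up.
- place_green (a point): Centre of the green place on the tray, on the floor surface (6 mm above the bench); x along the place's long side (78 mm), z up.
- cap_red: Iron bearing cap, red paint on back, sides and ends: 64 (x) by 26 (y) by 36 mm (z), 0.3 kg. An arch of radius 17 mm runs along y through its underside, leaving two feet 15 mm long (x) and a back 19 mm thick. Origin: centre of the underside, between the feet; z points from feet to back. Starts on the bench on its feet, arch down.
- cap_yellow: Iron bearing cap, yellow paint on back, sides and ends: 64 (x) by 26 (y) by 36 mm (z), 0.3 kg. An arch of radius 17 mm runs along y through its underside, leaving two feet 15 mm long (x) and a back 19 mm thick. Origin: centre of the underside, between the feet; z points from feet to back. Starts in its place on the tray, on its feet.
- cap_blue: Iron bearing cap, blue paint on back, sides and ends: 64 (x) by 26 (y) by 36 mm (z), 0.3 kg. An arch of radius 17 mm runs along y through its underside, leaving two feet 15 mm long (x) and a back 19 mm thick. Origin: centre of the underside, between the feet; z points from feet to back. Starts upside down: back on the bench, arch and feet up, origin 36 mm up, z down.
- cap_green: Iron bearing cap, green paint on back, sides and ends: 64 (x) by 26 (y) by 36 mm (z), 0.3 kg. An arch of radius 17 mm runs along y through its underside, leaving two feet 15 mm long (x) and a back 19 mm thick. Origin: centre of the underside, between the feet; z points from feet to back. Starts on the bench on its feet, arch down.
- spray_can: Bystander: upright spray can with orange label, 52 mm diameter, 115 mm tall. Origin: centre of its underside.
- spanner: Bystander: steel spanner lying flat on the bench, 180 mm long (its x). Origin: on its underside, near the middle.
- screwdriver: Bystander: screwdriver lying on the bench, 200 mm long (its x). Origin: on its underside, near the middle.
There are look-alikes about, which are no part of the job. What is shaped like the cap_blue but purple is not meant.

How it is judged (in metres and radians):
At the end, for the whole second after the job is handed in: Each cap at rest on its feet on the tray (tilt under 0.1 rad, underside within 5 mm of the floor), within 8 mm of the centre of its own colour's place and 0.15 rad of its long side, either way round; spray can, spanner and screwdriver within 25 mm of their start (horizontal distance between cap_red and place_red below 0.008 m and z of cap_red in the frame of place_red below 0.005 m and angle between each of cap_red, cap_yellow, cap_blue, cap_green's own z axis and vertical below 0.1 rad and angle between the x axis of cap_red and the x axis of place_red, either way round below 0.15 rad and linear speed of each of cap_red, cap_yellow, cap_blue, cap_green below 0.02 m/s and horizontal distance between cap_yellow and place_yellow below 0.008 m and z of cap_yellow in the frame of place_yellow below 0.005 m and angle between the x axis of cap_yellow and the x axis of place_yellow, either way round below 0.15 rad and horizontal distance between cap_blue and place_blue below 0.008 m and z of cap_blue in the frame of place_blue below 0.005 m and angle between the x axis of cap_blue and the x axis of place_blue, either way round below 0.15 rad and horizontal distance between cap_green and place_green below 0.008 m and z of cap_green in the frame of place_green below 0.005 m and angle between the x axis of cap_green and the x axis of place_green, either way round below 0.15 rad and distance of each of spray_can, spanner, screwdriver from where it was at the start of the episode below 0.025 m); the robot touches nothing.
It fails at once if a cap is dropped (falls untouched by the fingers at over 0.6 m/s, about 2 cm) ((linear speed of cap_red above 0.6 m/s and contact force between cap_red and the fingers below 0.05 N) or (linear speed of cap_yellow above 0.6 m/s and contact force between cap_yellow and the fingers below 0.05 N) or (linear speed of cap_blue above 0.6 m/s and contact force between cap_blue and the fingers below 0.05 N) or (linear speed of cap_green above 0.6 m/s and contact force between cap_green and the fingers below 0.05 N)).
It fails at once if the spray can, spanner or screwdriver is moved more than 25 mm (distance of any of spray_can, spanner, screwdriver from where it was at the start of the episode above 0.025 m).
It also fails if it takes over 72 s, if anything falls off the work surface, if the arm or the gripper's body presses on something with over 40 N, if the wrist force passes 120 N, or if a joint passes its speed limit or range.

## Working session

There is one attempt and no reset: what is moved stays moved. The work goes in short steps, Python scripts to look and compute and a tool call to move; the robot and the scene stay as the last step left them, time stands still between calls to the robot, and variables do not carry over. Pictures are saved under pics/ and viewed, about 8 in all and at most 12, crops included, and the job is handed in when it is done.

Besides the shell and the picture viewer there is one more tool, called after "Request:" as name(argument=value, ...) on one line, values as JSON. apply_moves: Moves the arm, as the interface text tells. Its arguments: {"type":"object","properties":{"fingers":{"type":"array","items":{"type":"number"}},"dp":{"type":"array","items":{"type":"array","items":{"type":"number"}}},"yaw":{"type":"array","items":{"type":"number"}}},"required":["fingers","dp","yaw"]}

```bash
mkdir -p pics
python3 - <<'E'
from bench import *
import cv2,numpy as np
s=read_state();print({k:np.round(v,3).tolist() for k,v in s.items()})
for n in("top","scene"):
    d=get_image(n);cv2.imwrite(f"pics/{n}0.png",d["color"]);np.savez(f"{n}.npz",m=d["mtx"],T=d["camera_from_world"]);print(n,d["mtx"],d["camera_from_world"].round(3) if hasattr(d["camera_from_world"],'round') else d["camera_from_world"])
E
```

```text
{'clock': 0.0, 'joints': [1.478, 0.386, 0.007, -0.0, -1.194, -0.259], 'joint_vel': [-0.002, -0.001, 0.001, -0.0, -0.0, 0.001], 'joint_efforts': [-0.0, -39.228, 18.84, 4.186, -0.005, -0.0], 'position': [215.258, 586.545, 403.595], 'ee_rot': [0.985, -0.175, -0.0, 0.001], 'contact_force': [0.153, -0.161, 0.111], 'wrist_torque': [-0.045, -0.005, -0.021], 'gripper_width': 85.402}
top [[385.57056358   0.         316.44295422]
 [  0.         385.57056358 196.24602794]
 [  0.           0.           1.        ]] [[ 1.700000e-02 -1.000000e+00  1.000000e-02  6.528600e+01]
 [-9.970000e-01 -1.800000e-02 -7.100000e-02  5.935840e+02]
 [ 7.100000e-02 -9.000000e-03 -9.970000e-01  1.009546e+03]
 [ 0.000000e+00  0.000000e+00  0.000000e+00  1.000000e+00]]
scene [[505.51923621   0.         323.30407547]
 [  0.         505.51923621 201.65536396]
 [  0.           0.           1.        ]] [[-8.680000e-01  4.960000e-01  1.200000e-02  4.838850e+02]
 [ 4.130000e-01  7.360000e-01 -5.360000e-01 -2.771420e+02]
 [-2.750000e-01 -4.600000e-01 -8.440000e-01  1.659289e+03]
 [ 0.000000e+00  0.000000e+00  0.000000e+00  1.000000e+00]]
```

View pics/top0.png

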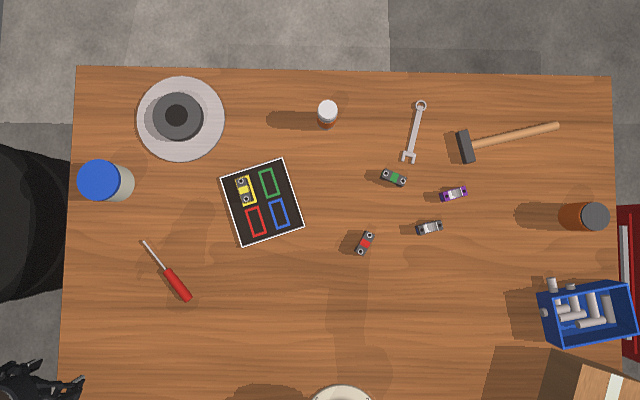

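View pics/scene0.png

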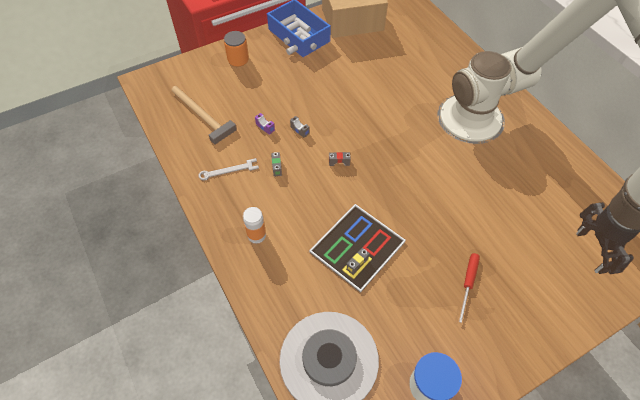

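Top view: the tray is at about (262,202), the red cap at (365,243) and the green cap at (393,178). There are two upside-down caps, at (453,193), which looks purple, and at (429,228), which looks grey or blue. I'll confirm with an enlarged crop and measure at the same time.

```bash
cat > h.py <<'E'
import numpy as np,cv2
def cast(n,uv,z):
    d=np.load(f"{n}.npz");T=d["T"];R=T[:3,:3];c=-R.T@T[:3,3]
    r=(R.T@np.linalg.inv(d["m"])@np.c_[uv,np.ones(len(uv))].T).T
    return c+r*((z-c[2])/r[:,2])[:,None]
def proj(n,P):
    d=np.load(f"{n}.npz");q=(d["T"][:3,:3]@np.atleast_2d(P).T).T+d["T"][:3,3];q=q@d["m"].T;return q[:,:2]/q[:,2:]
def hue(im,lo,hi,s=110,v=40):
    h=cv2.cvtColor(im,cv2.COLOR_BGR2HSV);m=cv2.inRange(h,(lo,s,v),(hi,255,255))
    return m
def blobs(m,amin=12):
    n,l,st,c=cv2.connectedComponentsWithStats(m)
    return [(np.round(c[i],1).tolist(),int(st[i,4]),st[i,:4].tolist(),l==i) for i in range(1,n) if st[i,4]>=amin]
E
python3 - <<'E'
from h import *
im=cv2.imread("pics/top0.png");sc=cv2.imread("pics/scene0.png")
a=cv2.resize(im[150:265,340:480],None,fx=5,fy=5,interpolation=cv2.INTER_CUBIC)[:, :]
b=cv2.resize(sc[105:185,235:360],None,fx=3,fy=3,interpolation=cv2.INTER_CUBIC)
cv2.imwrite("pics/crop1.png",a)
roi=np.zeros(im.shape[:2],np.uint8);roi[150:265,210:480]=255
for nm,lo,hi in(("red",0,5),("red2",174,180),("yel",22,34),("green",45,85),("blue",100,125),("purple",126,165)):
    for c,ar,bb,_ in blobs(hue(im,lo,hi)&roi): 
        print(nm,c,ar,bb)
# tray: bright rim contour around dark
g=cv2.cvtColor(im,cv2.COLOR_BGR2GRAY);m=((g>170)*255).astype(np.uint8)&roi;m[:,310:]=0
p=np.argwhere(m)[:,::-1].astype(np.float32);r=cv2.minAreaRect(p);q=cast("top",cv2.boxPoints(r),12);print(q.round(1),q.mean(0))
print(np.linalg.norm(np.diff(q,axis=0),axis=1))
E
```

```text
red [255.3, 221.1] 255 [244, 205, 23, 33]
red [364.3, 242.7] 75 [359, 238, 12, 11]
yel [246.5, 190.4] 240 [234, 174, 23, 33]
green [268.6, 182.8] 163 [258, 168, 22, 31]
green [393.9, 176.8] 56 [390, 172, 9, 10]
blue [278.6, 213.3] 235 [268, 197, 23, 33]
purple [463.8, 190.7] 33 [461, 186, 7, 10]
purple [445.2, 196.1] 44 [441, 191, 9, 10]
[[639.4 340.7  12. ]
 [699.5 170.1  12. ]
 [510.8 104.2  12. ]
 [452.5 273.1  12. ]] [575.56595792 222.02876264  12.        ]
[180.8579287  199.86786947 178.64402789]
```

View pics/crop1.png

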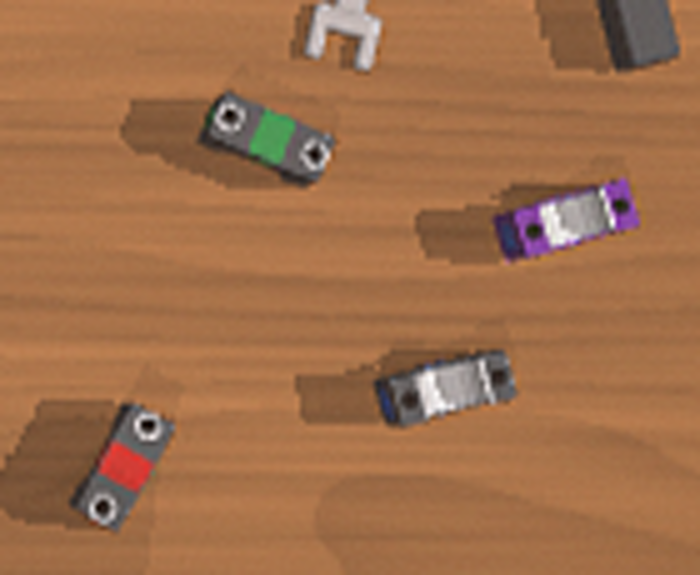

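The two candidates are the cap at (453,193), whose feet and ends are all purple, and the cap at (429,228), with grey iron feet and a blue end. The task's blue cap is the one at (429,228). Its feet are at crop (409,400) and (499,377). The bolts are at green (230,116)/(316,153) and red (148,426)/(102,508).

Run:
```python
from h import *
P=lambda a:[(340+(u+.5)/5-.5,150+(v+.5)/5-.5) for u,v in a]
for n,a in(("green",[(230,116),(316,153)]),("red",[(148,426),(102,508)]),("blue",[(409,400),(499,377)])):
    q=cast("top",P(a),36);d=q[1]-q[0];print(n,q.mean(0).round(1),"yaw",np.degrees(np.arctan2(d[1],d[0])).round(1),np.linalg.norm(d).round(1))
im=cv2.imread("pics/top0.png")
roi=np.zeros(im.shape[:2],np.uint8);roi[150:265,210:310]=255
F={}
for nm,lo,hi in(("red",0,5),("green",45,85),("blue",100,125)):
    b=max(blobs(hue(im,lo,hi)&roi),key=lambda x:x[1]);p=np.argwhere(b[3])[:,::-1].astype(np.float32);r=cv2.minAreaRect(p);c=cast("top",cv2.boxPoints(r),6);e=np.diff(c,axis=0);F[nm]=c.mean(0);L=e[np.argmax(np.linalg.norm(e,axis=1))];print(nm,c.mean(0).round(1),np.degrees(np.arctan2(L[1],L[0])).round(1),np.linalg.norm(e,axis=1).round(1))
th=np.arctan2(*(F['green']-F['blue'])[[1,0]]);print('tray yaw',np.degrees(th))
from bench import *
s=read_state()
from scipy.spatial.transform import Rotation as R
M=R.from_quat(s['ee_rot']).as_matrix();print(M.round(2))
```

```text
green [ 647.3 -129.3   36. ] yaw -112.5 49.4
red [471.1 -52.3  36. ] yaw 151.1 49.1
blue [ 514.8 -224.9   36. ] yaw -74.9 49.1
red [523.5 239.3   6. ] -160.1 [41.6 79.4 41.4]
green [628.4 205.6   6. ] -160.3 [38.6 77.  38.4]
blue [545.8 177.4   6. ] -160.3 [41.  78.7 40.8]
tray yaw 18.92047988756334
[[ 0.94 -0.34 -0.  ]
 [-0.34 -0.94 -0.  ]
 [ 0.    0.   -1.  ]]
```

Request:
apply_moves(fingers=[0,0,0,0,0,0,0,0,0,0], dp=[[25.6,-63.9,-12],[25.6,-63.9,-12],[25.6,-63.9,-12],[25.6,-63.9,-12],[25.6,-63.9,-12],[25.6,-63.9,-12],[25.6,-63.9,-12],[25.6,-63.9,-12],[25.6,-63.9,-12],[25.6,-63.9,-12]], yaw=[-9,-9,-9,-9,-9,-9,-9,-9,-9,-9])

```text
clock: 1.1
position: [398.5, 127.6, 318.0]
ee_rot: [0.968, -0.251, -0.0, 0.001]
contact_force: [1.8, 0.6, 0.8]
gripper_width: 85.2
```

Request:
apply_moves(fingers=[0,0,0,0,0,0,0,0,0,0], dp=[[7.3,-18,-5],[7.3,-18,-5],[7.3,-18,-5],[7.3,-18,-5],[7.3,-18,-5],[7.3,-18,-9],[7.3,-18,-12.5],[7.3,-18,-13.8],[7.3,-18,-13.8],[7.3,-18,-13.8]], yaw=[0,0,0,0,0,0,0,0,0,0])

```text
clock: 2.1
position: [471.7, -52.0, 180.2]
ee_rot: [0.968, -0.251, 0.0, 0.001]
contact_force: [1.0, -0.6, 0.5]
gripper_width: 85.6
```

Request:
apply_moves(fingers=[0.9,0.9,0.9,0.9,0.9,0.9,0.9], dp=[[0,0,0],[0,0,0],[0,0,0],[0,0,0],[0,0,0],[0,0,0],[0,0,0]], yaw=[0,0,0,0,0,0,0])

```text
clock: 2.8
position: [471.8, -52.0, 180.9]
ee_rot: [0.968, -0.251, 0.0, 0.001]
contact_force: [-0.9, 0.5, 6.5]
gripper_width: 25.1
```

Request:
apply_moves(fingers=[0.9,0.9,0.9,0.9,0.9,0.9,0.9,0.9,0.9,0.9], dp=[[0,0,3],[0,0,7],[5.2,29.1,7],[5.2,29.1,7],[5.2,29.1,7],[5.2,29.1,7],[5.2,29.1,7],[5.2,29.1,7],[5.2,29.1,7],[5.2,29.1,7]], yaw=[0,0,48.7,48.7,48.7,48.7,48.7,48.7,48.7,48.7])

```text
clock: 3.8
position: [523.1, 239.9, 249.6]
ee_rot: [0.985, 0.171, -0.001, 0.001]
contact_force: [0.3, -1.0, -3.2]
gripper_width: 25.0
```

Run:
```python
from bench import *
import cv2,numpy as np
s=read_state();print(s['position'],s['ee_rot'],s['contact_force'])
d=get_image("wrist");cv2.imwrite("pics/w1.png",d["color"]);np.savez("wrist.npz",m=d["mtx"],T=d["tool_from_camera"]);print(d["mtx"],np.round(d["tool_from_camera"],3))
```

```text
[523.1077668 239.8612882 249.6074767] [ 9.85259688e-01  1.71060476e-01 -8.11682046e-04  1.00083233e-03] [ 0.25264262 -1.0172705  -3.23812111]
[[309.70691629   0.         322.24349252]
 [  0.         309.70691629 206.84901056]
 [  0.           0.           1.        ]] [[-1.0000e-03 -9.4800e-01 -3.1800e-01  8.1901e+01]
 [ 1.0000e+00 -1.0000e-03  0.0000e+00 -1.2820e+00]
 [-0.0000e+00 -3.1800e-01  9.4800e-01  3.0698e+01]
 [ 0.0000e+00  0.0000e+00  0.0000e+00  1.0000e+00]]
```

View pics/w1.png

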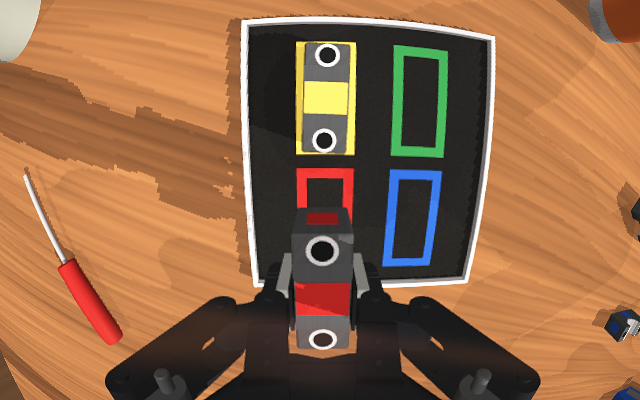

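The wrist view shows red held square, with bolts at (322,250) and (322,340), over the red frame. The yellow bolts are at (327,55) and (324,140), the blue frame is near (412,217) and the green frame near (420,101). I'll refine the place positions from this.

```bash
cat >> h.py <<'E'
from scipy.spatial.transform import Rotation as R_
def wcast(uv,z,pos,q):
    d=np.load("wrist.npz");m=d["m"];T=d["T"];o=[]
    for u,v in uv:
        a=np.array([(u-m[0,2])/m[0,0],(v-m[1,2])/m[1,1]]);r=np.linalg.norm(a)
        ray=np.array([*(np.sin(r)*a/max(r,1e-9)),np.cos(r)])
        W=R_.from_quat(q).as_matrix();dr=W@T[:3,:3]@ray;c=W@T[:3,3]+pos;o.append(c+dr*(z-c[2])/dr[2])
    return np.array(o)
def frames(im,pos,q,z=6):
    for nm,lo,hi in(("red",0,6),("green",45,85),("blue",100,125)):
        bs=blobs(hue(im,lo,hi),300)
        for b in bs:
            cs,_=cv2.findContours(b[3].astype(np.uint8),cv2.RETR_EXTERNAL,cv2.CHAIN_APPROX_NONE)
            w=wcast(cs[0][:,0,:].astype(float),z,pos,q)[:,:2].astype(np.float32)
            r=cv2.minAreaRect(w);print(nm,b[0],np.round(r[0],1),np.round(r[1],1),round(r[2],1))
E
python3 - <<'E'
from h import *
pos=np.array([523.1,239.9,249.6]);q=[0.98526,0.17106,-.0008,.001]
im=cv2.imread("pics/w1.png");frames(im,pos,q)
print(wcast([(322,250),(322,340)],249.6-180.9+36,pos,q).mean(0))
print(wcast([(327,55),(324,140)],42,pos,q))
E
```

```text
red [326.4, 184.6] [539.7 245.1] [43.  41.5] 19.5
red [322.0, 218.1] [524.1 241.3] [ 9.4 23.7] 19.6
red [89.8, 302.2] [340.9 444.5] [110.3  45.9] 40.1
red [322.0, 298.8] [455.6 216.9] [34.5 45.9] 19.6
green [418.1, 101.6] [628.1 206. ] [78.8 40.9] 19.4
blue [410.5, 215.3] [544.9 176.8] [79.7 41.4] 19.1
[522.33432892 240.83851987 104.7       ]
[[628.48822747 275.71292077  42.        ]
 [581.92530409 260.81543976  42.        ]]
```

Request:
apply_moves(fingers=[0.9,0.9,0.9,0.9,0.9,0.4,0.4,0.4,0.4,0.4], dp=[[0.1,-0.1,-3],[0.1,-0.1,-5],[0.1,-0.1,-6],[0.1,-0.1,-6.3],[0.1,-0.1,-6.3],[0.1,-0.1,-6.3],[0.1,-0.1,-6.3],[0.1,-0.1,-2],[0.1,-0.1,4],[0.1,-0.1,4]], yaw=[0,0,0,0,0,0,0,0,0,0])

```text
clock: 4.85
position: [525.7, 238.7, 296.5]
ee_rot: [0.985, 0.171, 0.005, -0.001]
contact_force: [0.9, -0.5, -0.0]
gripper_width: 51.4
```

Request:
apply_moves(fingers=[0.5,0.5,0.5,0.5,0.5,0.5,0.5,0.5,0.5,0.5], dp=[[12.1,-36.8,-3],[12.1,-36.8,-3],[12.1,-36.8,-3],[12.1,-36.8,-3],[12.1,-36.8,-3],[12.1,-36.8,-3],[12.1,-36.8,-3],[12.1,-36.8,-3],[12.1,-36.8,-3],[12.1,-36.8,-3]], yaw=[47.8,47.8,47.8,47.8,47.8,47.8,47.8,47.8,47.8,47.8])

```text
clock: 5.85
position: [646.8, -131.3, 266.0]
ee_rot: [0.832, 0.554, 0.004, -0.003]
contact_force: [0.4, 0.5, 0.4]
gripper_width: 42.8
```

Run:
```python
from bench import *
from h import *
s=read_state();print(s['position'],s['ee_rot'],s['gripper_width'],s['joints'])
d=get_image("wrist");im=d["color"];cv2.imwrite("pics/w2.png",im)
for b in blobs(hue(im,45,85),150): print(b[:3],wcast([b[0]],36,s['position'],s['ee_rot']))
```

```text
[ 646.83646384 -131.33301439  266.03738051] [ 0.83245098  0.55407307  0.00422986 -0.00324177] 42.828572984193784 [ 0.04227674  0.55943711 -0.0675162  -0.01229623 -0.94000575  2.71026976]
([321.1, 228.4], 833, [304, 217, 35, 24]) [[ 645.47501999 -128.88585187   36.        ]]
```

View pics/w2.png

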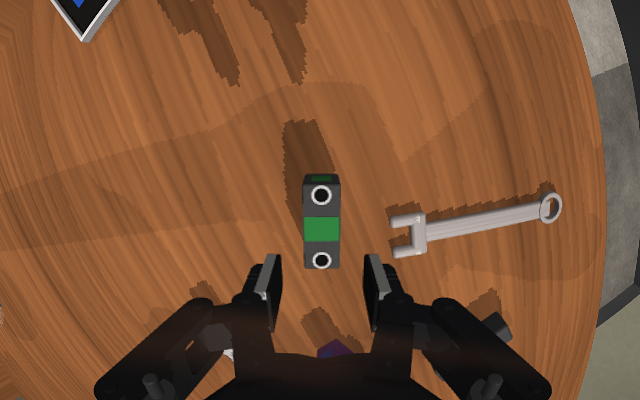

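The wrist view shows the green cap square between the jaws (bolts (321,195) and (321,260)), with the spanner clear at x>390.

Request:
apply_moves(fingers=[0.5,0.5,0.5,0.5,0.9,0.9,0.9,0.9,0.9,0.9], dp=[[0,0.2,-4],[0,0.2,-7],[0,0.2,-8.4],[0,0.2,-8.4],[0,0.2,-8.4],[0,0.2,-8.4],[0,0.2,-8.4],[0,0.2,-8.4],[0,0.2,-8.4],[0,0.2,-8.4]], yaw=[0,0,0,0,0,0,0,0,0,0])

```text
clock: 6.9
position: [647.3, -127.3, 184.1]
ee_rot: [0.832, 0.555, 0.006, -0.003]
contact_force: [0.1, 4.2, 6.6]
gripper_width: 25.2
```

Request:
apply_moves(fingers=[0.9,0.9,0.9,0.9,0.9,0.9,0.9,0.9,0.9,0.9], dp=[[0,0,3],[0,0,7],[-1.7,33.4,7],[-1.7,33.4,7],[-1.7,33.4,7],[-1.7,33.4,7],[-1.7,33.4,7],[-1.7,33.4,7],[-1.7,33.4,7],[-1.7,33.4,7]], yaw=[0,0,-48,-48,-48,-48,-48,-48,-48,-48])

```text
clock: 7.9
position: [629.6, 211.8, 252.9]
ee_rot: [0.985, 0.172, 0.006, -0.0]
contact_force: [0.6, -1.2, -2.8]
gripper_width: 25.1
```

Run:
```python
from bench import *
from h import *
s=read_state();print(s['position'],s['ee_rot'],s['gripper_width'])
d=get_image("wrist");im=d["color"];cv2.imwrite("pics/w3.png",im)
p,q=s['position'],s['ee_rot']
for b in blobs(hue(im,45,85),150): print(b[:3],wcast([b[0]],p[2]-184.1+36,p,q))
```

```text
[629.55489952 211.76686368 252.9390704 ] [ 9.85110674e-01  1.71810690e-01  6.15994933e-03 -3.20356164e-04] 25.13039014320489
([334.5, 196.6], 1399, [303, 176, 57, 77]) [[676.47488749 224.56024764 104.8390704 ]]
([322.1, 225.1], 327, [307, 220, 31, 11]) [[663.38592322 225.10202929 104.8390704 ]]
([322.3, 302.9], 1611, [296, 288, 53, 31]) [[626.87844315 211.90148758 104.8390704 ]]
```

Request:
apply_moves(fingers=[0.9,0.9,0.9,0.9,0.9,0.9,0.4,0.4,0.4,0.4], dp=[[0.1,-0.55,-2],[0.1,-0.55,-5],[0.1,-0.55,-5.8],[0.1,-0.55,-6.2],[0.1,-0.55,-6.3],[0.1,-0.55,-6.3],[0.1,-0.55,-6.3],[0.1,-0.55,-6.3],[0.1,-0.55,-2],[0.1,-0.55,4]], yaw=[0,0,0,0,0,0,0,0,0,0])

```text
clock: 8.95
position: [630.3, 203.6, 282.1]
ee_rot: [0.985, 0.171, 0.003, 0.001]
contact_force: [1.4, 0.9, 0.2]
gripper_width: 51.3
```

Request:
apply_moves(fingers=[0.4,0.4,0.4,0.4,0.4,0.4,0.4,0.4,0.4,0.4], dp=[[-12.1,-40.8,2],[-12.1,-40.8,2],[-12.1,-40.8,2],[-12.1,-40.8,2],[-12.1,-40.8,2],[-12.1,-40.8,2],[-12.1,-40.8,2],[-12.1,-40.8,2],[-12.1,-40.8,2],[-12.1,-40.8,2]], yaw=[-94.4,-94.4,-94.4,-94.4,-94.4,-94.4,-94.4,-94.4,-94.4,-94.4])

```text
clock: 9.95
position: [508.3, -207.4, 303.3]
ee_rot: [0.834, -0.551, 0.003, 0.002]
contact_force: [0.3, 0.4, -0.1]
gripper_width: 50.8
```

Request:
apply_moves(fingers=[0.4,0.4,0.4], dp=[[0,0,-3],[0,0,-3],[0,0,-3]], yaw=[-8.5,-8.5,-8.5])

```text
clock: 10.25
position: [508.5, -207.4, 273.8]
ee_rot: [0.792, -0.61, 0.003, 0.003]
contact_force: [0.3, -0.6, -0.9]
gripper_width: 51.0
```

Run:
```python
from bench import *
from h import *
s=read_state();print(s['position'],s['ee_rot'],s['gripper_width'],s['joints'])
d=get_image("wrist");im=d["color"];cv2.imwrite("pics/w4.png",im)
```

```text
[ 508.49534839 -207.41623119  273.78058612] [ 0.79230057 -0.61011749  0.00284407  0.00289088] 51.028621632083954 [-0.09018577  0.38885809 -0.3579181   0.01082308 -0.82234899  0.34119314]
```

View pics/w4.png

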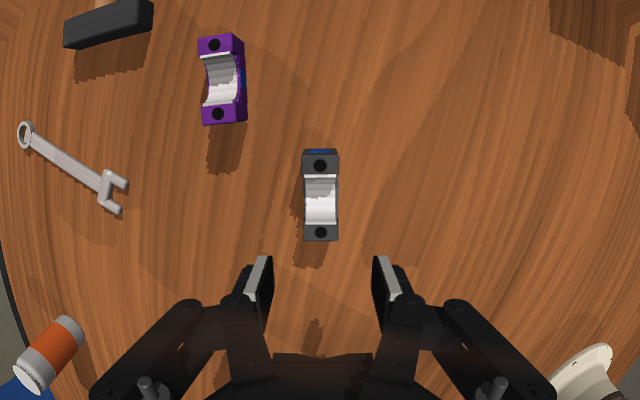

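The wrist view shows the blue cap (blue end) feet-up, aligned with the jaws, with holes at (320,166) and (320,232). The purple look-alike is clear, at (222,80).

Run:
```python
from h import *
w=wcast([(320,166),(320,232)],36,np.array([508.5,-207.4,273.8]),[.7923,-.6101,.0028,.0029]);d=w[0]-w[1];print(w,w.mean(0),np.linalg.norm(d),np.degrees(np.arctan2(d[1],d[0])))
```

```text
[[ 522.01972155 -248.92699195   36.        ]
 [ 509.76647716 -202.05354986   36.        ]] [ 515.89309936 -225.4902709    36.        ] 48.44854560283827 -75.35007192598641
```

Request:
apply_moves(fingers=[0.4,0.4,0.4,0.72,0.72,0.72,0.72,0.72,0.72], dp=[[0.1,0.45,-4],[0.1,0.45,-7],[0.1,0.45,-8.3],[0.1,0.45,-8.3],[0.1,0.45,-8.3],[0.1,0.45,-8.3],[0.1,0.45,-8.3],[0.1,0.45,-8.3],[0.1,0.45,-8.3]], yaw=[0,0,0,0,0,0,0,0,0])

```text
clock: 11.2
position: [510.4, -202.7, 192.5]
ee_rot: [0.792, -0.61, 0.005, 0.002]
contact_force: [-1.1, 1.7, 3.7]
gripper_width: 24.8
```

Request:
apply_moves(fingers=[0.72,0.72,0.72,0.72,0.72,0.72,0.72,0.72], dp=[[0,0,0.5],[0,0,1],[0,0,1.5],[0,0,2],[0,0,2.5],[0,0,2.5],[0,0,2.5],[0,0,2.5]], yaw=[0,0,0,0,0,0,0,0])

```text
clock: 12.0
position: [510.2, -202.7, 217.3]
ee_rot: [0.792, -0.61, 0.004, 0.002]
contact_force: [0.8, 0.3, -3.0]
gripper_width: 24.8
```

```bash
cat > look.py <<'E'
import sys
from bench import *
from h import *
n,tag=sys.argv[1:3]
s=read_state();print(np.round(s['position'],1),np.round(s['ee_rot'],3),s['gripper_width'],np.round(s['contact_force'],1))
im=get_image(n)["color"]
if len(sys.argv)>3:
    x0,y0,x1,y1,f=map(int,sys.argv[3:]);im=cv2.resize(im[y0:y1,x0:x1],None,fx=f,fy=f,interpolation=cv2.INTER_CUBIC)
cv2.imwrite(f"pics/{tag}.png",im)
E
python3 look.py wrist w5
```

```text
[ 510.2 -202.7  217.3] [ 0.792 -0.61   0.004  0.002] 24.827458914027584 [ 0.8  0.3 -3. ]
```

View pics/w5.png

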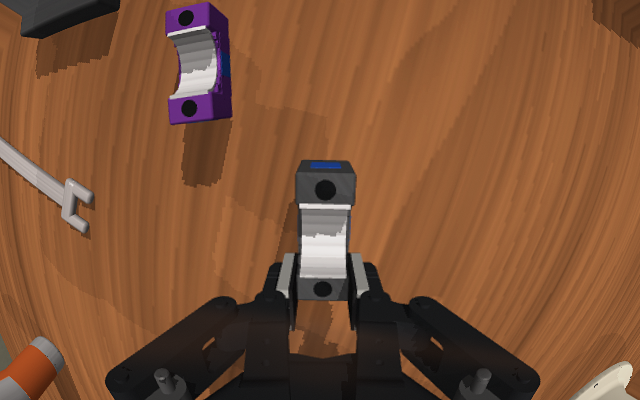

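Run:
```python
from h import *
p=np.array([510.2,-202.7,217.3]);q=[.792,-.61,.004,.002]
for z in (50,55,61,66): 
    w=wcast([(325,190)],z,p,q)[0];n=wcast([(323,289)],61,p,q)[0];print(z,w.round(1),n.round(1),np.linalg.norm((w-n)[:2]).round(1))
```

```text
50 [ 522.1 -246.7   50. ] [ 511.2 -201.9   61. ] 46.2
55 [ 522.5 -248.    55. ] [ 511.2 -201.9   61. ] 47.5
61 [ 522.9 -249.5   61. ] [ 511.2 -201.9   61. ] 49.1
66 [ 523.3 -250.8   66. ] [ 511.2 -201.9   61. ] 50.4
```

Request:
apply_moves(fingers=[0.705,0.705,0.705,0.705], dp=[[0,0,0],[0,0,0],[0,0,0],[0,0,0]], yaw=[0,0,0,0])

```text
clock: 12.45
position: [510.3, -202.7, 217.2]
ee_rot: [0.792, -0.61, 0.004, 0.002]
contact_force: [0.4, -0.2, -4.1]
gripper_width: 25.2
```

```bash
cat > tilt.py <<'E'
from bench import *
from h import *
s=read_state();print(np.round(s['position'],1),s['gripper_width'],np.round(s['contact_force'],1))
im=get_image("wrist")["color"];cv2.imwrite("pics/t%.2f.png"%s['clock'],im)
h=cv2.cvtColor(im,cv2.COLOR_BGR2HSV)
b=cv2.inRange(h,(100,110,30),(125,255,255));b[:,:260]=0;b[:,380:]=0;b[320:]=0
print("blue",[x[:3] for x in blobs(b,20)])
k=cv2.inRange(h,(0,0,0),(180,255,38));k[:,:295]=0;k[:,355:]=0
print("dark",[x[:3] for x in blobs(k,60)])
w=cv2.inRange(h,(0,0,120),(180,45,255));w[:,:295]=0;w[:,355:]=0
print("white",[x[:3] for x in blobs(w,60)])
E
python3 tilt.py
```

```text
[ 510.3 -202.7  217.2] 25.22899127285862 [ 0.4 -0.2 -4.1]
blue [([325.2, 165.0], 205, [310, 162, 31, 7])]
dark [([324.9, 189.7], 327, [315, 180, 21, 20]), ([295.8, 277.4], 124, [295, 253, 5, 60]), ([350.8, 289.1], 454, [346, 254, 9, 76]), ([322.4, 288.8], 218, [314, 282, 18, 15]), ([324.8, 378.7], 2477, [295, 354, 60, 46])]
white [([324.0, 207.5], 423, [299, 203, 52, 11]), ([323.2, 246.7], 2825, [300, 214, 47, 65])]
```

Request:
apply_moves(fingers=[0.705,0.705,0.7,0.7,0.695,0.695], dp=[[0,0,-1],[0,0,-1.5],[0,0,-1.5],[0,0,-1.5],[0,0,-1.5],[0,0,-1.5]], yaw=[0,0,0,0,0,0])

```text
clock: 13.1
position: [510.6, -202.7, 202.7]
ee_rot: [0.793, -0.61, 0.005, 0.002]
contact_force: [0.1, 0.9, -1.1]
gripper_width: 26.3
```

```bash
python3 tilt.py
```

```text
[ 510.6 -202.7  202.7] 26.288146277358624 [ 0.1  0.9 -1.1]
blue [([321.7, 165.1], 78, [307, 164, 29, 3])]
dark [([321.2, 184.6], 288, [312, 175, 19, 20]), ([295.7, 276.7], 113, [295, 253, 4, 54]), ([350.9, 287.8], 442, [345, 254, 10, 76]), ([322.4, 283.7], 221, [314, 276, 18, 16]), ([325.3, 379.6], 2366, [295, 354, 60, 46])]
white [([321.4, 200.5], 285, [298, 198, 48, 6]), ([322.1, 240.1], 2826, [300, 206, 46, 67])]
```

Request:
apply_moves(fingers=[0.698,0.698,0.698,0.698,0.698,0.698,0.698], dp=[[0.1,-0.4,0.45],[0.23,-0.87,0.9],[0.35,-1.3,1.25],[0.47,-1.74,1.55],[0.6,-2.2,1.8],[0.73,-2.7,2.0],[0.73,-2.7,2.0]], yaw=[0,0,0,0,0,0,0])

```text
clock: 13.85
position: [518.3, -230.3, 223.5]
ee_rot: [0.792, -0.61, 0.006, 0.002]
contact_force: [-1.2, 2.8, 2.3]
gripper_width: 25.9
```

```bash
python3 tilt.py; python3 look.py scene s1 270 90 350 140 10
```

```text
[ 518.3 -230.3  223.5] 25.85299938722996 [-1.2  2.8  2.3]
blue []
dark [([322.8, 194.6], 192, [316, 187, 15, 16]), ([295.8, 278.9], 135, [295, 253, 3, 56]), ([350.7, 288.7], 462, [345, 254, 10, 76]), ([322.5, 287.8], 206, [315, 280, 16, 16]), ([325.0, 380.2], 2266, [295, 354, 60, 46])]
white [([322.6, 208.0], 209, [302, 206, 42, 5]), ([322.4, 242.1], 2251, [302, 214, 41, 57]), ([321.8, 274.0], 211, [301, 272, 43, 5])]
[ 518.1 -230.   223.2] [ 0.792 -0.61   0.005  0.002] 25.775261451923853 [-0.2  2.9  1.9]
```

View pics/s1.png

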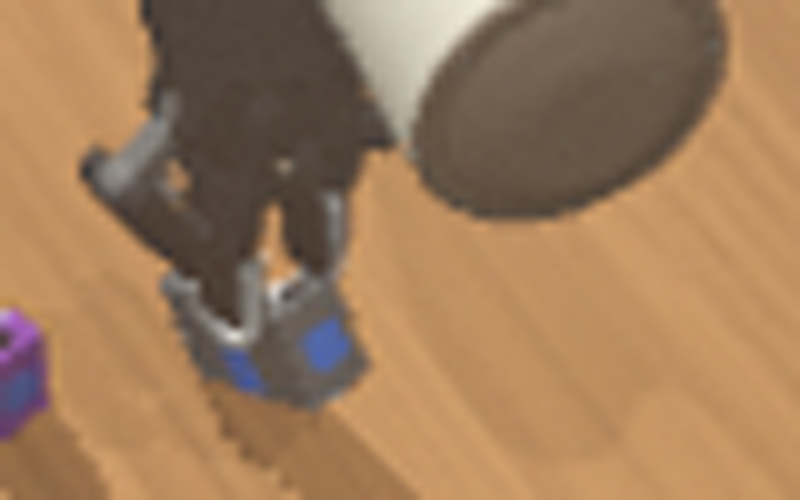

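The blue cap is pivoting in the light grip, with its far end down on the bench. I'll estimate the tilt from the holes.

```bash
cat > th.py <<'E'
import sys
from h import *
def tilt(p,q,far,near,zn):
    n=wcast([near],zn,p,q)[0];best=None
    for t in np.radians(np.arange(0,95,1)):
        z=zn-49*np.sin(t);f=wcast([far],z,p,q)[0];e=abs(np.linalg.norm((f-n)[:2])-49*np.cos(t))
        if best is None or e<best[0]: best=(e,np.degrees(t),f,n)
    t=np.radians(best[1]);low=best[2][2]-7.5*np.sin(t)-36*np.cos(t)
    print(zn,"tilt",best[1],"err",round(best[0],1),"far",best[2].round(0),"near",best[3].round(0),"lowest edge z",round(low,1))
E
python3 - <<'E'
from th import *
p=np.array([518.3,-230.3,223.5]);q=[.792,-.61,.006,.002]
for zn in(50,55,60,65,70): tilt(p,q,(322.8,194.6),(322.5,287.8),zn)
E
```

```text
50 tilt 16.0 err 1.8 far [ 530. -267.   36.] near [ 517. -220.   50.] lowest edge z -0.2
55 tilt 13.0 err 0.0 far [ 530. -269.   44.] near [ 518. -223.   55.] lowest edge z 7.2
60 tilt 0.0 err 0.0 far [ 531. -273.   60.] near [ 519. -226.   60.] lowest edge z 24.0
65 tilt 38.0 err 0.1 far [ 530. -267.   35.] near [ 520. -229.   65.] lowest edge z 1.8
70 tilt 43.0 err 0.2 far [ 530. -267.   37.] near [ 521. -232.   70.] lowest edge z 5.1
```

Request:
apply_moves(fingers=[0.698,0.698,0.698,0.698,0.698,0.698,0.698,0.698,0.698], dp=[[0.17,-0.6,0.2],[0.34,-1.26,0.37],[0.48,-1.8,0.43],[0.62,-2.3,0.47],[0.76,-2.8,0.43],[0.91,-3.4,0.37],[1.0,-3.8,0.27],[1.1,-4.2,0.15],[1.1,-4.2,0.15]], yaw=[0,0,0,0,0,0,0,0,0])

```text
clock: 14.85
position: [529.3, -272.5, 224.4]
ee_rot: [0.792, -0.61, 0.006, 0.002]
contact_force: [0.5, -0.5, 3.7]
gripper_width: 25.7
```

```bash
python3 tilt.py
```

```text
[ 529.3 -272.5  224.4] 25.735481192851875 [ 0.5 -0.5  3.7]
blue []
dark [([322.6, 227.4], 129, [316, 222, 14, 12]), ([295.9, 280.8], 148, [295, 253, 4, 58]), ([348.7, 292.2], 627, [338, 254, 17, 76]), ([322.4, 298.9], 217, [314, 292, 18, 15]), ([324.6, 377.7], 2607, [295, 354, 60, 46])]
white [([321.6, 260.8], 1963, [301, 235, 41, 54])]
```

Run:
```python
from th import *
p=np.array([529.3,-272.5,224.4]);q=[.792,-.61,.006,.002]
for zn in(55,60,65,70,75): tilt(p,q,(322.6,227.4),(322.4,298.9),zn)
```

```text
55 tilt 59.00000000000001 err 0.0 far [ 534. -282.   13.] near [ 527. -257.   55.] lowest edge z -12.0
60 tilt 62.0 err 0.2 far [ 534. -283.   17.] near [ 528. -261.   60.] lowest edge z -6.8
65 tilt 64.0 err 0.0 far [ 535. -285.   21.] near [ 529. -264.   65.] lowest edge z -1.6
70 tilt 66.0 err 0.3 far [ 535. -287.   25.] near [ 530. -268.   70.] lowest edge z 3.7
75 tilt 69.0 err 0.2 far [ 535. -288.   29.] near [ 531. -271.   75.] lowest edge z 9.4
```

Request:
apply_moves(fingers=[0.698,0.698,0.698,0.698,0.698,0.698,0.698], dp=[[0.1,-0.4,-0.1],[0.2,-0.8,-0.25],[0.3,-1.2,-0.4],[0.4,-1.5,-0.55],[0.45,-1.7,-0.7],[0.45,-1.7,-0.8],[0.45,-1.7,-0.8]], yaw=[0,0,0,0,0,0,0])

```text
clock: 15.6
position: [533.8, -289.5, 216.7]
ee_rot: [0.792, -0.61, 0.006, 0.002]
contact_force: [0.6, -3.1, 4.5]
gripper_width: 26.0
```

```bash
python3 tilt.py; python3 look.py scene s2 250 80 330 140 10
```

```text
[ 533.8 -289.5  216.7] 26.007755311375874 [ 0.6 -3.1  4.5]
blue []
dark [([322.7, 245.2], 93, [316, 242, 14, 8]), ([295.8, 281.4], 147, [295, 254, 4, 59]), ([348.6, 292.1], 626, [338, 254, 17, 76]), ([322.3, 298.4], 192, [313, 292, 19, 14]), ([324.6, 377.7], 2611, [295, 354, 60, 46])]
white [([321.3, 269.7], 1411, [301, 251, 41, 40])]
[ 533.8 -289.4  216.7] [ 0.792 -0.61   0.006  0.002] 25.826301236757086 [-0.5 -3.6  4.2]
```

View pics/s2.png

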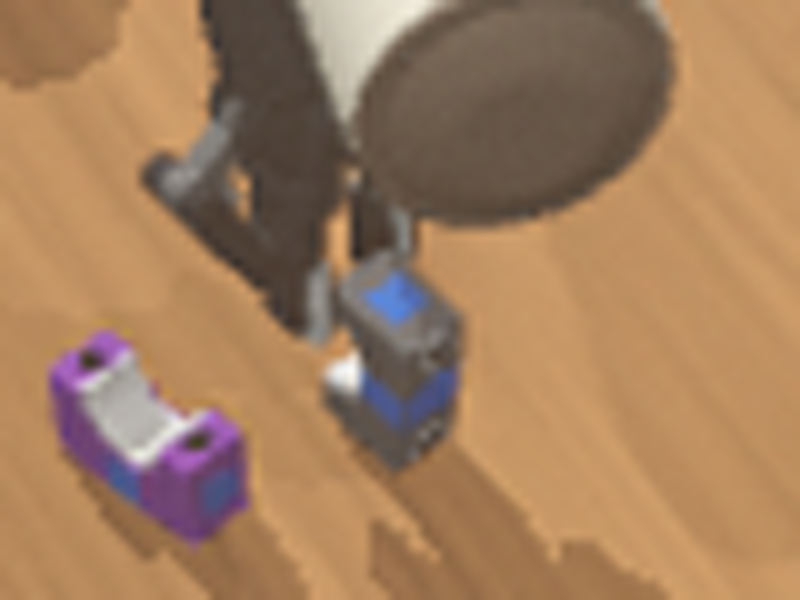

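The cap is almost standing on its end, with its feet facing −y. I'll keep rolling it over its foot edge in the same grip.

Request:
apply_moves(fingers=[0.7,0.7,0.7,0.7,0.7,0.7,0.7,0.7], dp=[[0.13,-0.5,-0.05],[0.26,-0.97,-0.05],[0.47,-1.74,-0.1],[0.65,-2.4,-0.15],[0.83,-3.1,-0.3],[1.0,-3.8,-0.55],[1.17,-4.35,-0.95],[1.17,-4.35,-0.95]], yaw=[0,0,0,0,0,0,0,0])

```text
clock: 16.5
position: [546.4, -334.6, 208.6]
ee_rot: [0.792, -0.61, 0.008, 0.002]
contact_force: [-1.2, -0.9, 5.6]
gripper_width: 25.2
```

```bash
python3 tilt.py; python3 look.py scene s3 230 80 320 140 8
```

```text
[ 546.4 -334.6  208.6] 25.212176145111243 [-1.2 -0.9  5.6]
blue []
dark [([295.9, 280.7], 147, [295, 254, 5, 55]), ([344.0, 294.4], 710, [313, 254, 42, 76]), ([322.7, 274.7], 72, [307, 273, 26, 4]), ([324.7, 377.9], 2590, [295, 354, 60, 46])]
white [([323.1, 287.5], 722, [302, 278, 40, 21])]
[ 546.2 -334.4  208.7] [ 0.792 -0.61   0.008  0.002] 25.796214699996863 [-1.1 -0.6  5.5]
```

View pics/s3.png

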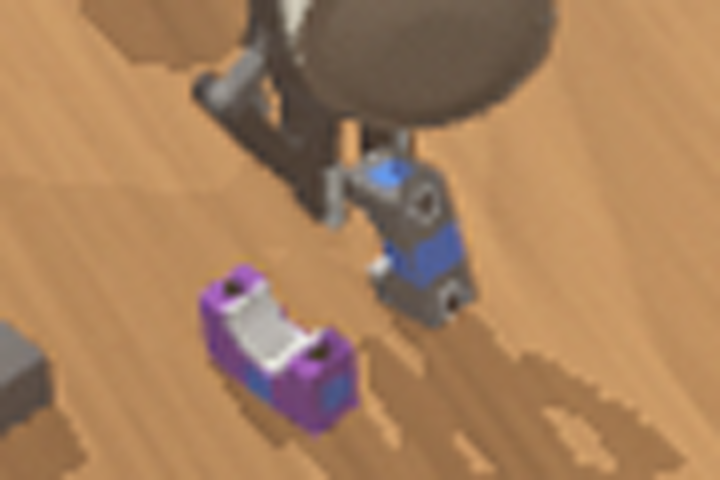

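Request:
apply_moves(fingers=[0.7,0.7,0.7,0.7,0.7,0.7,0.7,0.7,0.7], dp=[[0.13,-0.5,-0.3],[0.26,-0.97,-0.65],[0.39,-1.45,-1.15],[0.52,-1.93,-1.75],[0.58,-2.15,-2.2],[0.65,-2.4,-2.6],[0.69,-2.55,-3.0],[0.72,-2.65,-3.3],[0.72,-2.65,-3.3]], yaw=[0,0,0,0,0,0,0,0,0])

```text
clock: 17.5
position: [553.6, -361.2, 175.2]
ee_rot: [0.792, -0.61, 0.008, 0.001]
contact_force: [1.0, -1.6, 2.1]
gripper_width: 25.4
```

```bash
python3 tilt.py
```

```text
[ 553.6 -361.2  175.2] 25.43780941572897 [ 1.  -1.6  2.1]
blue []
dark [([295.9, 277.7], 130, [295, 254, 3, 51]), ([350.1, 295.1], 579, [344, 254, 11, 79]), ([324.8, 377.4], 2645, [295, 352, 60, 48])]
white []
```

Forces are small. I'll open slowly, then rise and back off along +d to see it.

Request:
apply_moves(fingers=[0.67,0.6,0.5,0.4,0.4,0.4,0.4,0.4], dp=[[0,0,0],[0,0,0],[0,0,0],[0,0,0],[0,0,4],[-1.5,5,8],[-2.5,9,8.5],[-2.5,9,8.5]], yaw=[0,0,0,0,0,0,0,0])

```text
clock: 18.35
position: [527.5, -267.7, 262.8]
ee_rot: [0.793, -0.609, 0.009, 0.001]
contact_force: [-0.2, -0.6, 0.5]
gripper_width: 51.3
```

```bash
python3 look.py wrist w6
```

```text
[ 527.5 -267.7  262.8] [ 0.793 -0.609  0.009  0.001] 51.2920030144564 [-0.2 -0.6  0.5]
```

View pics/w6.png

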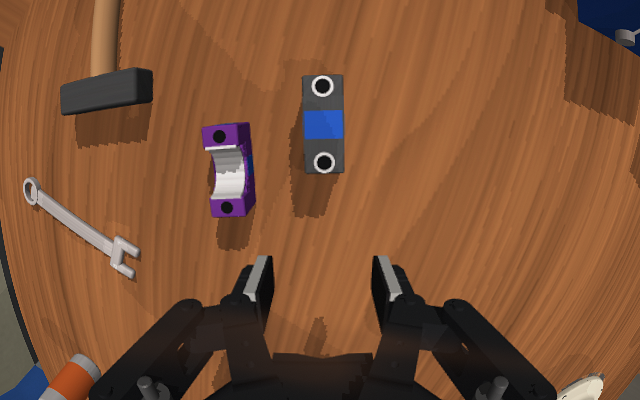

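The blue cap is now on its feet with its back up, bolts at (322,86) and (324,162). I'll measure it and pick it up.

Run:
```python
from h import *
im=cv2.imread("pics/w6.png");p=np.array([527.5,-267.7,262.8]);q=[.793,-.609,.009,.001]
w=wcast([(322.2,86),(323.6,162)],36,p,q);d=w[0]-w[1];print(w.mean(0).round(1),np.linalg.norm(d),np.degrees(np.arctan2(d[1],d[0])),"tool yaw",2*np.degrees(np.arctan2(q[1],q[0])))
```

```text
[ 549.5 -338.7   36. ] 48.77135287913644 -74.01684038440168 tool yaw -75.04634376524152
```

Request:
apply_moves(fingers=[0.4,0.4,0.4,0.4,0.4,0.9,0.9,0.9,0.9,0.9], dp=[[2.2,-7.1,-1],[2.2,-7.1,-2.5],[2.2,-7.1,-6],[2.2,-7.1,-8],[2.2,-7.1,-8],[2.2,-7.1,-8],[2.2,-7.1,-8],[2.2,-7.1,-8],[2.2,-7.1,-8],[2.2,-7.1,-8]], yaw=[1,1,1,1,1,1,1,1,1,1])

```text
clock: 19.4
position: [550.3, -339.5, 183.4]
ee_rot: [0.799, -0.602, 0.01, 0.001]
contact_force: [-0.4, -0.4, 1.1]
gripper_width: 25.2
```

Request:
apply_moves(fingers=[0.9,0.9,0.9,0.9,0.9,0.9,0.9,0.9,0.9,0.9], dp=[[0,0,4],[0,0,8],[-0.5,51.6,8],[-0.5,51.6,8],[-0.5,51.6,8],[-0.5,51.6,8],[-0.5,51.6,8],[-0.5,51.6,8],[-0.5,51.6,8],[-0.5,51.6,8]], yaw=[0,0,93.4,93.4,93.4,93.4,93.4,93.4,93.4,93.4])

```text
clock: 20.4
position: [545.6, 62.6, 263.3]
ee_rot: [0.999, -0.043, 0.008, -0.005]
contact_force: [1.0, 0.4, -3.5]
gripper_width: 24.9
```

Request:
apply_moves(fingers=[0.9,0.9,0.9,0.9,0.9,0.9,0.9], dp=[[0,4,0],[0,8,0],[0,11.4,0],[0,11.4,0],[0,11.4,0],[0,11.4,0],[0,11.4,0]], yaw=[24.3,24.3,24.3,24.3,24.3,24.3,24.3])

```text
clock: 21.1
position: [545.4, 175.4, 263.1]
ee_rot: [0.986, 0.168, 0.006, -0.007]
contact_force: [0.4, -0.1, -2.9]
gripper_width: 24.8
```

```bash
cat > chk.py <<'E'
from bench import *
from h import *
s=read_state();p,q=s['position'],s['ee_rot'];print(np.round(p,1),np.round(q,3))
im=get_image("wrist")["color"];cv2.imwrite("pics/c%.2f.png"%s['clock'],im)
for nm,lo,hi in(("red",0,6),("green",45,85),("blue",100,125),("yellow",22,34)):
    for b in blobs(hue(im,lo,hi),200):
        if b[2][0]>150 and b[2][0]<500:
            print(nm,b[:3],"z42",wcast([b[0]],42,p,q)[0,:2].round(1),"held",wcast([b[0]],p[2]-183.4+36,p,q)[0,:2].round(1))
E
python3 chk.py
```

```text
[545.4 175.4 263.1] [ 0.986  0.168  0.006 -0.007]
red ([252.7, 201.6], 1352, [215, 169, 56, 94]) z42 [552.4 230.2] held [579.4 220.1]
red ([232.6, 235.8], 820, [215, 224, 36, 25]) z42 [523.6 237.5] held [561.7 224.6]
green ([314.0, 103.4], 1534, [298, 51, 57, 106]) z42 [624.8 212.3] held [624.  209.1]
green ([330.0, 103.4], 1115, [310, 89, 40, 30]) z42 [628.  203.1] held [625.9 203.5]
blue ([326.5, 187.9], 1394, [299, 169, 55, 61]) z42 [577.1 187.4] held [594.6 193.8]
blue ([322.5, 224.6], 365, [307, 219, 32, 12]) z42 [552.6 181.5] held [579.5 190.2]
blue ([322.0, 302.7], 1739, [295, 287, 55, 33]) z42 [493.2 161.1] held [543.  177.7]
yellow ([253.9, 104.6], 1384, [211, 53, 55, 106]) z42 [612.8 247.6] held [616.6 230.8]
yellow ([220.7, 107.1], 1030, [203, 92, 37, 31]) z42 [605.3 268.1] held [611.9 243.5]
```

Request:
apply_moves(fingers=[0.9,0.9,0.9,0.9,0.9,0.9,0.5,0.5,0.5,0.5], dp=[[0.2,-0.1,-3],[0.2,-0.1,-5.5],[0.2,-0.1,-6.7],[0.2,-0.1,-7.2],[0.2,-0.1,-7.35],[0.2,-0.1,-7.35],[0.2,-0.1,-7.35],[0.2,-0.1,-7.35],[0.2,-0.1,-7.35],[0.2,-0.1,-2]], yaw=[0,0,0,0,0,0,0,0,0,0])

```text
clock: 22.15
position: [545.6, 173.4, 234.0]
ee_rot: [0.986, 0.167, -0.001, -0.004]
contact_force: [-0.2, 0.9, 0.1]
gripper_width: 42.6
```

Request:
apply_moves(fingers=[0.5,0.5,0.5,0.5,0.5,0.5,0.5], dp=[[0,0,5],[0,0,8],[-5,-4,8],[-10,-6,8],[-10,-6,8],[-10,-6,8],[-10,-6,8]], yaw=[0,0,0,0,0,0,0])

```text
clock: 22.85
position: [446.1, 113.7, 315.0]
ee_rot: [0.986, 0.167, 0.0, -0.005]
contact_force: [-0.7, 0.1, 0.4]
gripper_width: 43.1
```

```bash
python3 chk.py; cp $(ls -t pics/c*.png|head -1) pics/final.png
python3 - <<'E'
from bench import *
from h import *
im=get_image("top")["color"];a=cv2.imread("pics/top0.png")
# bystander check: orange/red/bright masks in their regions, before/after
for n,(x0,y0,x1,y1) in {"can":(310,90,350,135),"spanner":(398,95,430,166),"driver":(135,235,200,305)}.items():
    d=cv2.absdiff(im,a)[y0:y1,x0:x1].max(2);print(n,"changed px",int((d>40).sum()))
E
```

```text
[446.1 113.7 315. ] [ 0.986  0.167  0.    -0.005]
red ([235.7, 85.2], 980, [205, 34, 42, 86]) z42 [518.8 214.9] held [520.9 177.2]
red ([215.4, 72.6], 756, [198, 61, 38, 25]) z42 [524.3 234.8] held [523.6 186.8]
green ([295.2, 13.1], 503, [274, 0, 46, 22]) z42 [587.9 189. ] held [554.2 164.7]
blue ([299.1, 76.1], 2079, [273, 30, 47, 87]) z42 [539.9 169. ] held [531.1 155.1]
yellow ([229.4, 17.9], 482, [204, 0, 43, 29]) z42 [570.7 238.9] held [546.  188.8]
can changed px 0
spanner changed px 0
driver changed px 239
```

View pics/final.png

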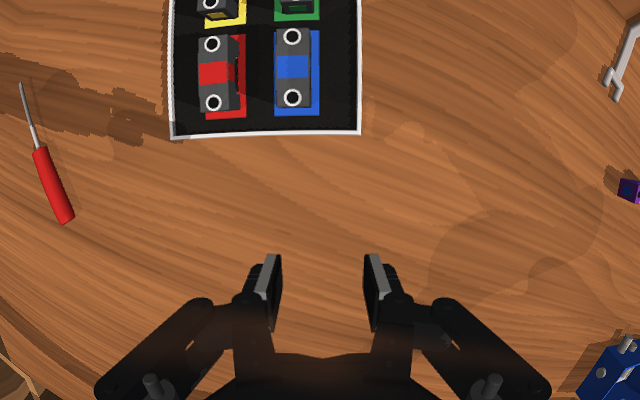

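All four caps stand in their frames. Blue's bolts are at (292,37) and (292,97), red's at (212,44) and (213,103). I'll do a numeric check of blue, and of the screwdriver, whose 239 changed pixels may only be a shadow.

Run:
```python
from bench import *
from h import *
p=np.array([446.1,113.7,315.]);q=[.986,.167,0,-.005]
for n,a in(("blue",[(292.5,36.5),(292.5,97.5)]),("red",[(212,44),(213.5,103)])):
    w=wcast(a,42,p,q);d=w[0]-w[1];print(n,w.mean(0).round(1),np.degrees(np.arctan2(d[1],d[0])).round(1),np.linalg.norm(d).round(1))
im=get_image("top")["color"];a=cv2.imread("pics/top0.png")
for x in(a,im):
    m=hue(x,0,6)|hue(x,172,180);print("driver",[b[:2] for b in blobs(m[235:305,135:200].copy(),60)])
# cap top colour patches seen by the top camera
for nm,lo,hi in(("red",0,5),("green",45,85),("blue",100,125),("yellow",22,34)):
    m=hue(im,lo,hi);m[:,:215]=0;m[:,310:]=0;m[:150]=0;m[260:]=0
    m=cv2.morphologyEx(m,cv2.MORPH_OPEN,np.ones((5,5)))
    for b in blobs(m,20): print(nm,b[:2],cast("top",[b[0]],42)[0,:2].round(1))
```

```text
blue [545.2 176.6  42. ] 19.1 48.9
red [523.  237.4  42. ] 20.1 49.2
driver [([42.2, 49.6], 381)]
driver [([42.3, 49.7], 384)]
red ([253.5, 220.9], 74) [523.7 238.3]
green ([268.0, 181.5], 40) [627.4 203.3]
blue ([277.4, 212.9], 52) [545.5 176.7]
yellow ([243.2, 189.2], 69) [605.9 267.6]
```

All caps are within 3 mm of their targets and the screwdriver is unmoved, so I'm handing in.

```bash
python3 -c "
from bench import *
print(job_done())"
```

```text
the job is handed in; nothing more can be done
None
```

The job is handed in: all four caps are on the tray, each on its feet in its own colour's place. No verdict is reported. By its clock the robot used about 23 s of the 72 s allowed.

I picked and placed red and green directly. I turned the blue cap over by gripping it lightly at one end and rolling it over that grip against the bench in two quarter turns. Then I gripped it again and placed it; the purple look-alike was left alone.

My last checks, from the top and wrist cameras:

| Cap | Distance from centre of its place | Angle off its long side |
|---|---|---|
| Red | about 1–1.5 mm | under 1° |
| Blue | under 1 mm | under 1° |
| Green | about 2.5 mm | not measured after placing (square with it when set down) |
| Yellow | under 1 mm (not touched) | not measured |

- **Spray can and spanner:** their image regions showed no change from the start.
- **Screwdriver:** its image region did change (239 pixels), but its handle is in the same place to about 0.1 pixel. I take the change to be the arm's moved shadow.
- **Look-alike crop:** the blue cap's feet are unpainted grey, so I identified it by its blue end; its blue back confirmed this once it was turned over.

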